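Open the spice mill and offer up its crank

TASK

Pry up the spice mill's hinged steel cover with the blade of the spatula - not with the gripper itself - swing it with the blade until it stands about upright, and lay the spatula back on the bench. Then pick up the cast crank at its balance point and finish while holding it level, its hub centred over the mill's spindle and about 4 cm above the spindle's top, touching neither mill nor cover: do not put it down or let go. Leave the lidded jar and the tin on the far side of the bench where they stand.

Things in the scene. Friction and masses are not known exactly. Their poses are not given: they have to be found in the camera images.
- mill: spice mill, fixed: low square cast-aluminium body 120 x 120 x 60 mm high (walls 8 mm), open at the top under a steel cover. Origin at the centre of its underside, on the bench. Its x axis points from the front (cover's lip) to the back (hinge, x = +60 mm). On the front face, which lies at x = -60 mm, a sill 20 mm deep and 70 mm wide, its top at 46 mm, stands 14 mm below the closed cover's lip: the blade enters this slot level, moving along the mill's +x
- spindle_top (a point): centre of the top of the upright spindle (16 mm thick), in the middle of the mill, 52 mm above the bench; hidden until the cover is open
- cover_hinge (a point): middle of the cover's hinge line, at the back of the mill, 60 mm above the bench, level with the closed cover's underside. The hinge line runs along the mill's y axis
- cover_lip (a point): middle of the cover's free edge, on its underside; the cover is a plate 142 mm long from hinge to lip, 120 mm wide, 6 mm thick; it overhangs the mill's front face by 22 mm. It moves with the cover
- cover (a joint): opening angle of the cover, rad: 0 closed, at the start shut or ajar by up to 0.04, 1.57 upright, stop at 1.75. A stiff hinge: the cover stays where it is left; about 2 N at the lip lifts it
- spatula: spatula of 0.13 kg: wooden handle 100 long x 18 wide x 26 mm high, lying on the bench, and a thin steel blade 24 wide x 3 mm thick at half the handle's height (middle of the thickness 13 mm above the underside). Origin at the underside of the handle's middle; x points to the blade, whose tip is at x = 140 mm; the centre of mass is near x = 25 mm
- crank: cast-iron crank of about 0.6 kg (0.5 to 0.8) lying on the bench: heavy round hub (48 mm across, 30 mm high, 18 mm hole) at one end, straight arm 12 mm wide x 24 mm high, and a light wooden knob (28 mm thick, standing up to 78 mm) at the other end. Origin at the underside, straight below the balance point, which a small dark dimple on top of the arm marks; x runs along the arm to the knob. Hub axis at x = -48.5 mm, knob axis at x = +129.5 mm
- hub_eye (a point): centre of the crank's hub on its underside
- jar_a: hexagonal glass jar with a steel lid, 48 mm across, 64 mm tall, origin at the centre of its underside; a bystander
- tin: closed tin can, 70 mm across, 90 mm tall, origin at the centre of its underside; a bystander

How it is judged:
On the way, in this order (a step that is already met when the one before it is completed fails the run):
1. the spatula pries the cover up (value of joint cover above 0.3 rad and contact force between spatula and cover above 0.1 N), for 0.05 s.
2. the cover stands open about upright (1.2 rad or more) (value of joint cover above 1.2 rad), for 0.2 s.
3. the spatula is laid on the bench and released (height (world z) of spatula below 0.03 m and contact force between the fingers and spatula below 0.1 N and linear speed of spatula below 0.05 m/s), for 0.2 s.
4. the crank is lifted, gripped within 22 mm of its balance point (contact force between the fingers and crank above 2 N and horizontal distance between the grasp point and crank below 0.022 m and height (world z) of crank above 0.05 m), for 0.2 s.
At the end, for the whole second after the job is handed in: Cover open 1.2 rad or more; spatula released, at rest on the bench; crank held still within 22 mm of its balance point, level within 0.12 rad, hub within 15 mm of the spindle's axis, underside 20 to 65 mm above the spindle's top, touching neither mill, cover nor spatula (all of step 3 and value of joint cover above 1.2 rad and contact force between the fingers and crank above 2 N and horizontal distance between the grasp point and crank below 0.022 m and horizontal distance between hub_eye and spindle_top below 0.015 m and z of hub_eye in the frame of spindle_top between 0.02 and 0.065 m and angle between crank's own z axis and vertical below 0.12 rad and linear speed of crank below 0.03 m/s and contact force between crank and mill below 0.1 N and contact force between crank and cover below 0.1 N and contact force between crank and spatula below 0.1 N); the arm keeps its last pose, push and grip.
It fails at once if the gripper or arm touches the cover (contact force between any of the fingers, the arm and cover above 1 N).
It fails at once if the jar or the tin is moved by more than 30 mm (distance of any of jar_a, tin from where it was at the start of the episode above 0.03 m).
It also fails if it takes over 64 s, if anything falls off the work surface, if the arm or the gripper's body presses on something with over 40 N, if the wrist force passes 120 N, or if a joint passes its speed limit or range.

ROBOT

A 7-joint arm with a two-finger parallel gripper is mounted at the origin on the work surface. World frame = base frame: x ahead of the robot, y to its left, z up, the work surface at z = 0. Lengths are in m, angles in rad, forces in N, time in s.
With the tool pointing down it reaches from about 0.4 to 0.85 m from the base axis. Payload 4.5 kg.
Tool frame: the origin (TCP) lies on the centre line of the jaws, within the pads' length; the fingertips stand 11 mm ahead of it and the grasp point (between the pads) lies 8 mm behind it; z points along the fingers, y is the line along which they close (so a half turn about z gives the same grasp; the last joint's range is limited). The gripper opens to 85 mm and grips with 20 to 120 N. Pads are 22 mm wide; open, the fingers measure 114 mm over their backs; the gripper's body (76 mm by 85 mm) begins 54 mm behind the grasp point. The pads swing forward as they close: fully open they stand 13 mm farther back than shut.
Start: joints at [-1.171, 0.689, -0.195, 1.565, 0.157, 0.902, -0.215], TCP at [0.224, 0.584, 0.242] pointing down, gripper open.
Joint ranges: [-3.01, 3.01], [-0.46, 2.08], [-1.47, 1.51], [0.13, 2.56], [-1, 4.14], [0.04, 2.09], [-2.66, 2.66]. Speed limits (rad/s): [2.57, 2.57, 3.14, 3.14, 3.14, 3.14, 3.14].

INTERFACE

Orientations are given as a unit quaternion [x, y, z, w].
In Python, from bench import * gives the robot as it stands.
- The arm moves only by the tool apply_moves, never from a script. Its argument "increments" is a list of rows, each a list of 5 numbers: the opening, from 0 (shut) to 1 (fully open), then the shift along the tool's x, y, z in mm, then the turn about the tool's z in rad. A call has 1 to 20 rows; each row is the pose to reach, as a shift and turn from the pose commanded when the call began, along the tool's axes at that moment; what a row does not reach only later rows make up. A row lasts 1/8 s, in which the tool goes at most 62.5 mm and 10.7 degrees, less where a joint would pass 70% of its speed; a pose out of reach is approached as far as the arm can. A call with a gripper value outside its range is refused whole. The fingers move at their own pace and stop on an object; "force" is the grip in N (left out, the last holds). Time passes only in rows, so rows that repeat a pose let the fingers close. It gives the time, the measured TCP pose, the force, the opening and the grip force at its end, in the units of the state.
- get_state(): the state, without advancing time (a new reading comes with each control period).
- grab_frame(name): name is "scene" or "top" or "wrist"; returns a dict with "frame" (384x512x3 uint8, blue, green, red), "fx", "fy", "cx", "cy" (pixels), "dist" ([k1, k2, p1, p2, k3] as OpenCV has them; the pictures are not rectified), "R" (3x3) and "t" (3): a world point X has camera coordinates R X + t. Camera axes: x right, y down, z forward; pixel columns grow to the right and rows downward; lengths in m; the calibration is good to about 2 mm. A picture is of the moment at which its call begins. There is no depth.
- sign_off(): hands the job in; it is judged then, once.
The state is a dict: "t": time; "joints": joint angles; "joint_vel": joint speeds; "tau": joint torques, N m; "tcp_pos": TCP position; "tool_rot": TCP orientation; "force": force on the tool from outside, world axes, zero at the start; "ft_torque": the same for the moment, N m; "gripper_width": finger opening in m; "grip_force": force on a finger pad.
Only numpy, scipy, OpenCV 4.12 (cv2) and the standard library are available. Lean on these libraries where they do the work, as an engineer would, in place of code of your own. Each camera call takes 0.05 s, during which the arm holds its last target. There are 200 camera calls.

## Working session

There is one attempt and no reset: what is moved stays moved. The work goes in short steps, Python scripts to look and compute and a tool call to move; the robot and the scene stay as the last step left them, time stands still between calls to the robot, and variables do not carry over. Pictures are saved under pics/ and viewed, at most 10 in all, crops included, and the job is handed in when it is done.

Besides the shell and the picture viewer there is one more tool, called after "Emit:" as name(argument=value, ...), one argument or row to a line, values as JSON. apply_moves: Moves the arm, as the interface text tells. Its arguments: {"type":"object","properties":{"increments":{"type":"array","items":{"type":"array","items":{"type":"number"}}},"force":{"type":"number"}},"required":["increments"]}

```bash
ls; mkdir -p pics; python3 - <<'E'
from bench import *
import cv2,numpy as np
s=get_state();print(s['tcp_pos'],s['tool_rot'],s['gripper_width'])
for n in ('scene','top'):
    f=grab_frame(n);cv2.imwrite(f'pics/{n}0.png',f['frame']);print(n,f['fx'],f['fy'],f['cx'],f['cy'],f['dist'],np.array(f['R']).round(3).tolist(),f['t'])
E
```

```text
pics
[0.22341279 0.58303797 0.24146338] [ 1.81884501e-01  9.83319465e-01 -9.22592085e-04 -8.94475409e-05] 0.08547354955323139
scene 366.91713954109815 366.91713954109815 258.0968564255196 186.84879122946253 [0.03199997 0.         0.         0.         0.        ] [[-0.759, 0.651, -0.009], [0.478, 0.548, -0.687], [-0.442, -0.525, -0.727]] [ 0.47132916 -0.24522193  1.122673  ]
top 418.93066342725695 418.93066342725695 260.7767832330838 196.2379355444017 [-0.02858807  0.          0.          0.          0.        ] [[0.011, -1.0, 0.021], [-0.989, -0.014, -0.149], [0.15, -0.019, -0.989]] [-0.04163384  0.61806128  0.95654009]
```

View pics/scene0.png

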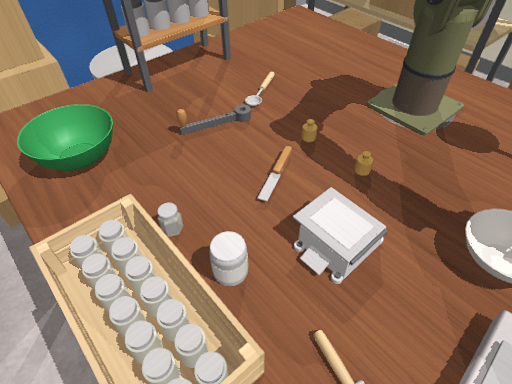

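View pics/top0.png

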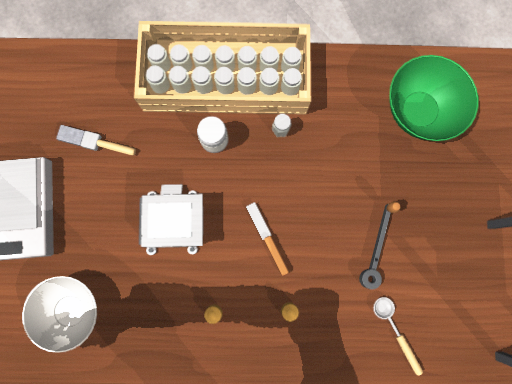

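Top view: the mill is at (171,220) with its sill facing up in the image, at (172,190), which is the far side (+x). The spatula has its handle at (276,256) and its blade tip at (253,206). The crank hub is at (372,279) and its knob at (395,207). The tin is at (212,135) and the jar at (282,125). The scene view agrees. Next I'll zoom in to measure.

```bash
cat > h.py <<'E'
from bench import *
import cv2,numpy as np
def K(f): return np.array([[f['fx'],0,f['cx']],[0,f['fy'],f['cy']],[0,0,1.]])
def proj(f,P):
    P=np.atleast_2d(np.array(P,float))
    return cv2.projectPoints(P,cv2.Rodrigues(np.array(f['R']))[0],np.array(f['t'],float),K(f),np.array(f['dist'],float))[0][:,0]
def ray(f,px,z):
    px=np.atleast_2d(np.array(px,float))
    u=cv2.undistortPoints(px[:,None],K(f),np.array(f['dist'],float))[:,0]
    R=np.array(f['R']);c=-R.T@np.array(f['t']);d=np.c_[u,np.ones(len(u))]@R
    return c+d*((z-c[2])/d[:,2])[:,None]
def crop(im,x,y,w,h,s):
    c=cv2.resize(im[y:y+h,x:x+w],None,fx=s,fy=s,interpolation=cv2.INTER_CUBIC)
    for i in range(x+(-x)%10,x+w,10): cv2.line(c,((i-x)*s,0),((i-x)*s,4 if i%50 else 12),(0,255,255),1)
    for j in range(y+(-y)%10,y+h,10): cv2.line(c,(0,(j-y)*s),(4 if j%50 else 12,(j-y)*s),(0,255,255),1)
    return c
E
python3 - <<'E'
from h import *
t=cv2.imread('pics/top0.png');s=cv2.imread('pics/scene0.png')
a=np.hstack([crop(t,130,175,80,90,4),crop(t,240,195,55,90,4),crop(t,350,195,60,90,4)])
b=np.hstack([crop(s,285,180,110,60*1+0,3),]) if 0 else None
A=np.hstack([crop(s,286,184,104,100,3),crop(s,255,140,45,100,3),crop(s,172,90,85,100,3)[:, :]])
A=A[:240+60]
w=max(a.shape[1],A.shape[1])
pad=lambda i:np.hstack([i,np.zeros((i.shape[0],w-i.shape[1],3),np.uint8)])
o=np.vstack([pad(a[:300]),pad(A)]) if 0 else np.vstack([pad(a),pad(A[:240])]);print(o.shape);cv2.imwrite('pics/c0.png',o)
E
```

```text
(600, 780, 3)
```

View pics/c0.png

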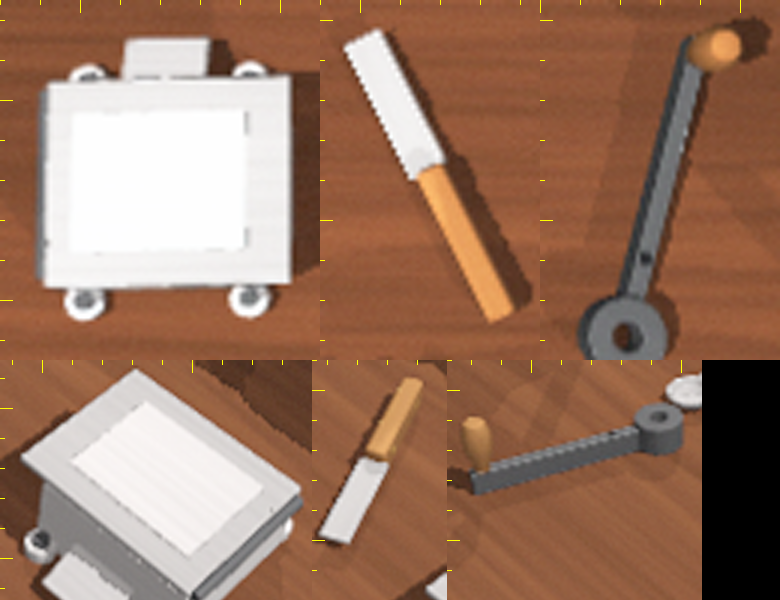

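The cover's long side runs along the image horizontal, and the feet are offset from it. So the hinge is at +y (image left) and the lip and sill are at −y, which puts mill +x ≈ world +y. The plate at (172,190) is not the sill. Next I'll fit the poses.

```bash
python3 - <<'E'
from h import *
import pickle
from scipy.optimize import least_squares as LS
T=grab_frame('top');S=grab_frame('scene')
def rz(a):c,s=np.cos(a),np.sin(a);return np.array([[c,-s,0],[s,c,0],[0,0,1]])
tr=lambda p,P:np.array(P,float)@rz(p[2]).T+[p[0],p[1],0]
def fit(model,obsT,obsS,x0,wS=1):
    n=len(obsT)
    def r(p):
        m=model(p);return np.r_[(proj(T,m[:n])-obsT).ravel(),((proj(S,m[n:])-obsS)*wS).ravel()]
    s=LS(r,x0,loss='soft_l1');print(s.x.round(4),s.fun.round(1).tolist());return s.x
def mill(p):
    a=p[3];u=np.array([-np.cos(a),0,np.sin(a)]);n=np.array([np.sin(a),0,np.cos(a)])
    c=lambda s,y:np.array([.06,y,.06])+s*u+6e-3*n
    # mill x->+y world ; mill y -> -x world
    F=[c(0,-.06),c(.142,-.06),c(.142,.06),c(0,.06)] # far-hinge, far-lip, near-lip, near-hinge
    return tr(p,F+F)
fit(mill,[(141.75,195.75),(202.5,193.75),(202.5,245.75),(141.25,246.75)],[(350.3,263),(293.7,215.7),(331.7,187.3),(386,227.3)],[.5,.2,1.57,0.02])
fit(lambda p:tr(p,[(.14,0,.0145),(-.05,0,.026),(.05,0,.02),(.14,0,.0145),(-.05,0,.026)]),[(250.5,204.25),(285.5,272.75),(267,237.5)],[(262,199.7),(288.3,146.7)],[.4,0,.5])
fit(lambda p:tr(p,[(-.0485,0,.03),(0,0,.024),(.1295,0,.078),(-.0485,0,.03),(.1295,0,.078)]),[(372,279.25),(376.5,259.25),(396.75,206.75)],[(243,107.3),(181,110.7)],[.4,-.3,-.2])
print('tin',ray(T,(212,131),.09),'jar',ray(T,(282,121),.064))
print(ray(T,[(130+88/4,175+75/4),(130+250/4,175+75/4),(130+84/4,175+300/4),(130+250/4,175+300/4)],.008).round(3))
print(ray(T,[(130+165/4,175+40/4)],.03))
E
```

```text
[0.5555 0.1844 1.6018 0.0274] [-0.6, -0.3, -0.9, 0.4, -0.9, 0.1, -1.2, 0.3, -1.9, -1.0, -1.2, 0.4, -0.8, -0.5, 0.5, -0.9]
[ 0.4794 -0.0726  0.4808] [-0.7, -0.2, 0.1, 1.2, -0.5, -0.9, -0.4, -0.4, -0.2, -1.0]
[ 0.4697 -0.3151 -0.276 ] [0.0, 0.6, -0.3, 0.9, -0.4, -0.4, -0.9, 1.0, -0.6, -1.0]
tin [[0.7649919  0.08263743 0.09      ]] jar [[ 0.80112815 -0.08331964  0.064     ]]
[[0.627 0.235 0.008]
 [0.628 0.135 0.008]
 [0.488 0.231 0.008]
 [0.49  0.13  0.008]]
[[0.64578008 0.18410894 0.03      ]]
```

```bash
cat >> h.py <<'E'
from scipy.spatial.transform import Rotation as Rn
def inc(target,yang=None):
    "tool-frame shift (mm) and turn to reach world target with tool y at world angle yang"
    s=get_state();R=Rn.from_quat(s['tool_rot']).as_matrix()
    d=R.T@(np.array(target)-s['tcp_pos'])*1e3
    a=np.arctan2(R[1,1],R[0,1]);w=0 if yang is None else -((yang-a+np.pi)%(2*np.pi)-np.pi)
    print('t',s['t'],'tcp',np.round(s['tcp_pos'],4),'yang',round(a,3),'q',np.round(s['joints'],2),'F',np.round(s['force'],1),'w',round(s['gripper_width'],4),'grip',round(s['grip_force'],1))
    print('inc',d.round(1),'turn',round(w,3))
E
python3 -c "
from h import *
inc((.497,-.063,.15),-1.09)"
```

```text
t 0.2 tcp [0.2234 0.5833 0.2418] yang 1.205 q [-1.17  0.69 -0.19  1.57  0.16  0.9  -0.22] F [-0.  -0.4 -0.1] w 0.0855 grip 0.0
inc [-486.6 -505.6   92.4] turn 2.295
```

Emit:
apply_moves(
  increments=[
    [1,-486,-505,40,2.295],
    [1,-486,-505,40,2.295],
    [1,-486,-505,40,2.295],
    [1,-486,-505,40,2.295],
    [1,-486,-505,40,2.295],
    [1,-486,-505,40,2.295],
    [1,-486,-505,40,2.295],
    [1,-486,-505,40,2.295],
    [1,-486,-505,92,2.295],
    [1,-486,-505,92,2.295],
    [1,-486,-505,92,2.295],
    [1,-486,-505,92,2.295],
    [1,-486,-505,92,2.295],
    [1,-486,-505,92,2.295],
    [1,-486,-505,92,2.295],
    [1,-486,-505,92,2.295],
    [1,-486,-505,92,2.295],
  ],
)

```text
t: 2.33
tcp_pos: [0.4968, -0.0612, 0.1505]
tool_rot: [0.971, 0.239, 0.0, -0.0]
force: [-0.5, -1.2, 0.7]
gripper_width: 0.0854
grip_force: 0.0
```

```bash
python3 - <<'E'
from h import *
inc((.497,-.063,.0165),-1.09)
f=grab_frame('wrist');im=f['frame'].copy()
# predicted spatula axis overlay
a=.4808;o=np.array([.4794,-.0726])
for x,z in((-.05,.026),(.02,.026),(.05,.026),(.14,.0145)):
    p=proj(f,[[o[0]+x*np.cos(a),o[1]+x*np.sin(a),z]])[0];print(p)
    cv2.circle(im,tuple(int(v) for v in p),3,(0,0,255),1)
cv2.imwrite('pics/w1.png',im)
E
```

```text
t 2.325 tcp [ 0.4968 -0.0612  0.1505] yang -1.089 q [-0.13  0.7   0.26  2.04 -0.39  0.45 -0.66] F [-0.5 -1.2  0.7] w 0.0854 grip 0.0
inc [ -0.7   1.8 134. ] turn 0.001
[258.27503791 252.16444233]
[258.52804865 187.1924708 ]
[258.64772498 156.08565026]
[258.92766008  51.18371585]
```

View pics/w1.png

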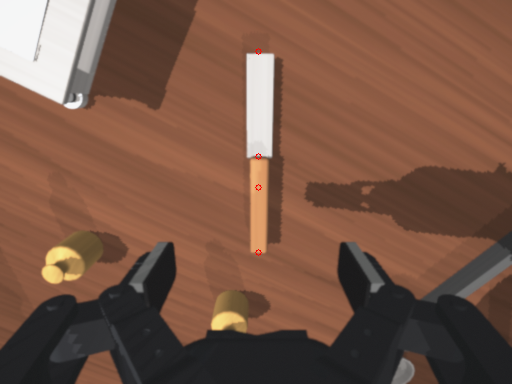

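The fit holds: the predicted points lie on the handle at (258,187) and on the tip at (259,52). Descending to grip.

Emit:
apply_moves(
  increments=[
    [1,0,2,60,0],
    [1,0,2,110,0],
    [1,0,2,134,0],
    [1,0,2,134,0],
    [1,0,2,134,0],
    [0,0,2,134,0],
    [0,0,2,134,0],
    [0,0,2,134,0],
    [0,0,2,134,0],
    [0,0,2,134,0],
    [0,0,2,134,0],
    [0,0,2,134,0],
  ],
  force=90,
)

```text
t: 3.88
tcp_pos: [0.4978, -0.0634, 0.0169]
tool_rot: [0.971, 0.238, 0.0, -0.0]
force: [-0.5, -0.3, 7.0]
gripper_width: 0.0159
grip_force: 88.5
```

```bash
python3 - <<'E'
from h import *
inc((.55,-.07,.12),.03)
E
```

```text
t 3.875 tcp [ 0.4978 -0.0634  0.0169] yang -1.09 q [-0.01  0.94  0.08  2.07 -0.47  0.14 -0.59] F [-0.5 -0.3  7. ] w 0.0159 grip 88.5
inc [  43.3   29.9 -103.1] turn -1.12
```

```bash
python3 - <<'E'
from h import *
inc((.563,-.05,.10),.03)
E
```

```text
t 3.875 tcp [ 0.4978 -0.0634  0.0169] yang -1.09 q [-0.01  0.94  0.08  2.07 -0.47  0.14 -0.59] F [-0.5 -0.3  7. ] w 0.0159 grip 88.5
inc [ 64.1  18.2 -83.1] turn -1.12
```

Emit:
apply_moves(
  increments=[
    [0,0,0,-50,0],
    [0,0,0,-83,0],
    [0,64,18,-83,-0.2],
    [0,64,18,-83,-0.37],
    [0,64,18,-83,-0.55],
    [0,64,18,-83,-0.73],
    [0,64,18,-83,-0.91],
    [0,64,18,-83,-1.05],
    [0,64,18,-83,-1.12],
    [0,64,18,-83,-1.12],
    [0,64,18,-83,-1.12],
  ],
)

```text
t: 5.25
tcp_pos: [0.5625, -0.0499, 0.0991]
tool_rot: [0.697, 0.717, -0.0, -0.0]
force: [0.9, 0.8, -1.1]
gripper_width: 0.0161
grip_force: 88.3
```

```bash
python3 - <<'E'
from h import *
inc((.563,-.05,.10),.03)
T=grab_frame('top')['frame'];W=grab_frame('wrist')['frame'];S=grab_frame('scene')['frame']
o=np.zeros((600,800,3),np.uint8)
a=crop(T,135,165,133,100,3);o[:300,:399]=a
b=crop(S,260,150,133,100,3);o[:300,401:800]=b
c=cv2.resize(W,(400,300));o[300:,:400]=c
d=crop(W,160,0,200,150,2);o[300:,400:]=d
cv2.imwrite('pics/c2.png',o)
E
```

```text
t 5.25 tcp [ 0.5625 -0.0499  0.0991] yang 0.029 q [ 0.01  0.82 -0.01  1.87  0.02  0.46  0.02] F [ 0.9  0.8 -1.1] w 0.0161 grip 88.3
inc [-0.1  0.5 -0.9] turn -0.001
```

View pics/c2.png

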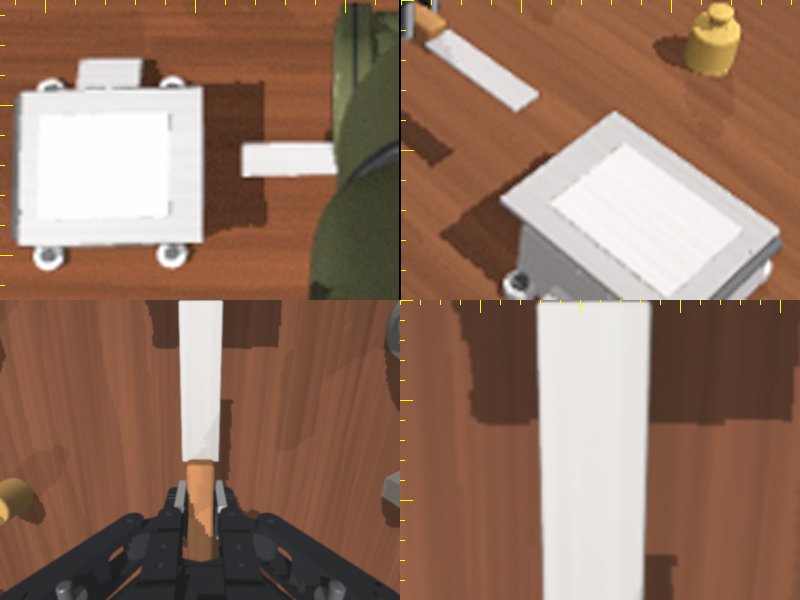

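The blade tip is at top pixel (215.7,218.3), level and aligned with the mill. The lip edge runs from (202.7,194) to (202.7,245.7).

```bash
python3 - <<'E'
from h import *
T=grab_frame('top')
print(ray(T,[(215.7,218.3)],.0965),ray(T,[(202.7,194),(202.7,245.7)],.068))
m=np.array([.5555,.1844]);d=np.array([np.cos(1.6),np.sin(1.6)])
for z in (.066,.07):
  print(proj(T,[[*(m-d*.082+np.array([d[1],-d[0]])*k),z] for k in(.06,-.06)]))
t=m-d*.058  # tip at 2mm past front... 
print('lip',m-d*.082,'tip in',t)
inc((.563,-.05,.057),.03)
E
```

```text
[[0.55934234 0.06789338 0.0965    ]] [[0.61875115 0.10227914 0.068     ]
 [0.49851514 0.09857977 0.068     ]]
[[201.97219306 194.49257984]
 [201.87824411 245.97705899]]
[[201.77108233 194.22964777]
 [201.67292348 245.9212618 ]]
lip [0.55789436 0.10243496] tip in [0.55719357 0.12642473]
t 5.45 tcp [ 0.5627 -0.0498  0.0992] yang 0.03 q [ 0.01  0.82 -0.01  1.87  0.02  0.46  0.02] F [ 0.4  0.8 -0.2] w 0.0158 grip 88.3
inc [-0.2  0.3 42.2] turn -0.0
```

Emit:
apply_moves(
  increments=[
    [0,0,0,25,0],
    [0,0,0,42,0],
    [0,0,0,42,0],
    [0,15,0,42,0],
    [0,28,0,42,0],
    [0,38,0,42,0],
    [0,46,0,42,0],
    [0,49,0,42,0],
    [0,49,0,42,0],
  ],
)

```text
t: 6.58
tcp_pos: [0.5613, -0.0009, 0.0573]
tool_rot: [0.696, 0.718, -0.0, 0.0]
force: [0.5, -0.0, -2.4]
gripper_width: 0.016
grip_force: 88.3
```

```bash
python3 - <<'E'
from h import *
inc((.563,-.05,.057),.03)
S=grab_frame('scene')['frame'];T=grab_frame('top')['frame']
o=np.zeros((400,800,3),np.uint8)
o[:,:400]=crop(T,140,170,100,100,4);o[:,400:]=crop(S,270,170,100,100,4)
cv2.imwrite('pics/c3.png',o)
E
```

```text
t 6.575 tcp [ 0.5613 -0.0009  0.0573] yang 0.03 q [-0.08  0.89  0.    1.89 -0.01  0.36 -0.04] F [ 0.5 -0.  -2.4] w 0.016 grip 88.3
inc [-49.1   0.2   0.3] turn 0.0
```

View pics/c3.png

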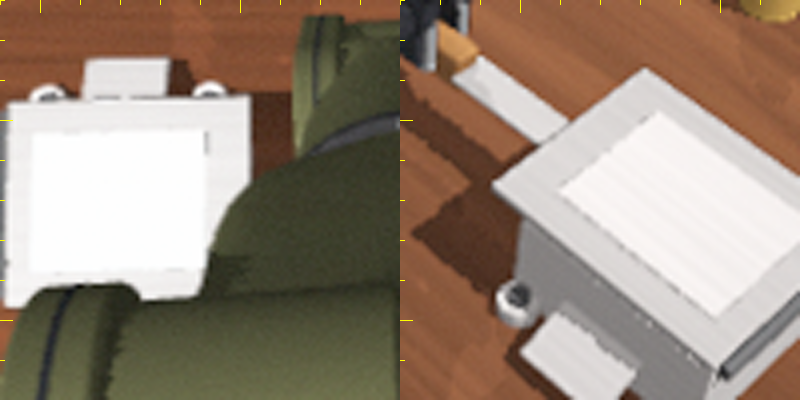

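The blade is under the lip (scene crop (570,120)). Now prying along an arc around the hinge.

Emit:
apply_moves(
  increments=[
    [0,0,0,-6,0],
    [0,1,0,-11,0],
    [0,3,0,-17,0],
    [0,4,0,-23,0],
    [0,5,0,-30,0],
    [0,6,0,-36,0],
    [0,8,0,-42,0],
    [0,10,0,-48,0],
    [0,12,0,-53,0],
    [0,15,0,-59,0],
    [0,18,0,-65,0],
    [0,18,0,-65,0],
  ],
)

```text
t: 8.18
tcp_pos: [0.5611, 0.018, 0.1228]
tool_rot: [0.696, 0.718, 0.001, 0.0]
force: [-0.1, -0.4, -2.1]
gripper_width: 0.016
grip_force: 88.3
```

```bash
python3 - <<'E'
from h import *
inc((.563,-.05,.057),.03)
S=grab_frame('scene')['frame'];cv2.imwrite('pics/s4.png',cv2.resize(S[:300],None,fx=1.5,fy=1.5))
E
```

```text
t 8.175 tcp [0.5611 0.018  0.1228] yang 0.031 q [-0.12  0.78  0.01  1.87 -0.02  0.49 -0.07] F [-0.1 -0.4 -2.1] w 0.016 grip 88.3
inc [-68.1  -0.3  65.8] turn 0.001
```

View pics/s4.png

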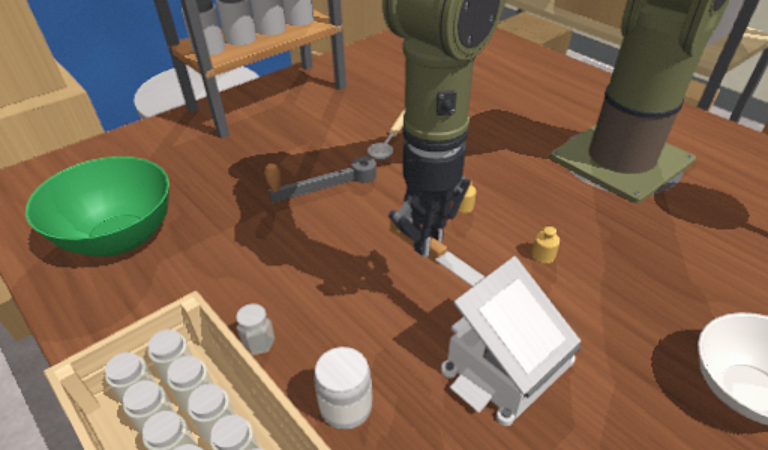

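The cover is at about 0.5 rad and riding on the blade. Continuing to upright.

Emit:
apply_moves(
  increments=[
    [0,3,0,-5,0],
    [0,6,0,-10,0],
    [0,10,0,-15,0],
    [0,14,0,-20,0],
    [0,22,0,-29,0],
    [0,31,0,-37,0],
    [0,41,0,-44,0],
    [0,52,0,-50,0],
    [0,63,0,-55,0],
    [0,75,0,-59,0],
    [0,87,0,-62,0],
    [0,95,0,-63,0],
    [0,102,0,-64,0],
    [0,108,0,-64,0],
    [0,113,0,-64,0],
    [0,113,0,-64,0],
  ],
)

```text
t: 10.22
tcp_pos: [0.5575, 0.1309, 0.1863]
tool_rot: [0.696, 0.718, 0.0, -0.0]
force: [0.4, -1.1, -0.8]
gripper_width: 0.0161
grip_force: 88.3
```

```bash
python3 - <<'E'
from h import *
inc((.563,-.05,.057),.03)
S=grab_frame('scene')['frame'];T=grab_frame('top')['frame']
o=np.zeros((400,800,3),np.uint8)
o[:,:400]=crop(T,110,150,133,133,3)[:400,:400] if 0 else cv2.resize(T[140:273,100:233],(400,400));o[:,400:]=cv2.resize(S[130:263,265:398],(400,400))
cv2.imwrite('pics/c5.png',o)
E
```

```text
t 10.225 tcp [0.5575 0.1309 0.1863] yang 0.031 q [-0.34  0.69  0.05  1.79 -0.05  0.66 -0.23] F [ 0.4 -1.1 -0.8] w 0.0161 grip 88.3
inc [-1.812e+02 -1.000e-01  1.291e+02] turn 0.001
```

View pics/c5.png

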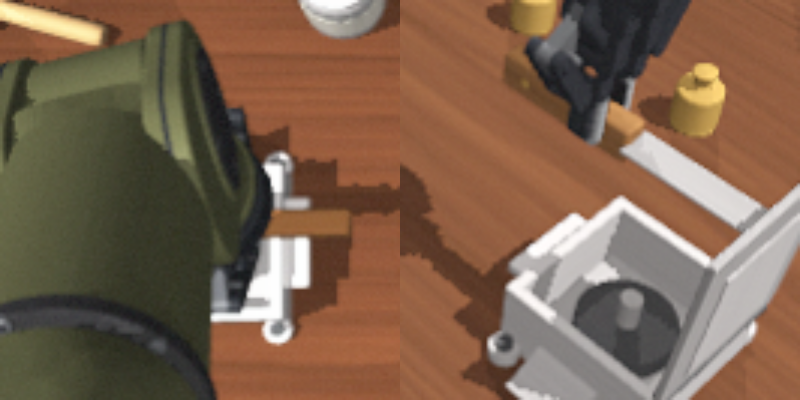

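The cover is upright, with the tip about 5 mm past the hinge line. Retracting and laying the spatula down.

Emit:
apply_moves(
  increments=[
    [0,-20,0,0,0],
    [0,-60,0,0,0],
    [0,-110,0,0,0],
    [0,-160,0,20,0],
    [0,-210,0,60,0],
    [0,-210,0,105,0],
    [0,-210,0,140,0],
    [0,-210,0,160,0],
    [0,-210,0,166,0],
    [0,-210,0,168,0],
    [0,-210,0,168.5,0],
    [0,-210,0,168.5,0],
  ],
)

```text
t: 11.82
tcp_pos: [0.5643, -0.0799, 0.0187]
tool_rot: [0.696, 0.718, 0.001, 0.001]
force: [0.1, -0.8, -1.4]
gripper_width: 0.016
grip_force: 88.3
```

```bash
python3 - <<'E'
from h import *
inc((.563,-.05,.0169),.03)
S=grab_frame('scene');print('spindle',ray(S,[(341.5,228.1)],.052))
E
```

```text
t 11.825 tcp [ 0.5643 -0.0799  0.0187] yang 0.03 q [ 0.06  0.96 -0.    1.87  0.01  0.31  0.08] F [ 0.1 -0.8 -1.4] w 0.016 grip 88.3
inc [29.9 -0.4  1.8] turn 0.0
spindle [[0.5540998  0.18204444 0.052     ]]
```

Emit:
apply_moves(
  increments=[
    [0,0,0,1.5,0],
    [0,0,0,1.5,0],
    [0.4,0,0,1.5,0],
    [0.7,0,0,1.5,0],
    [1,0,0,1.5,0],
    [1,0,0,1.5,0],
    [1,0,0,-30,0],
    [1,0,0,-80,0],
    [1,0,0,-130,0],
    [1,0,0,-130,0],
  ],
)

```text
t: 13.12
tcp_pos: [0.5664, -0.0803, 0.1515]
tool_rot: [0.697, 0.718, 0.003, 0.003]
force: [-0.6, 0.3, 0.2]
gripper_width: 0.0854
grip_force: 0.0
```

```bash
python3 - <<'E'
from h import *
inc((.4697,-.3151,.15),1.295)
S=grab_frame('scene')['frame'];cv2.imwrite('pics/s6.png',cv2.resize(S[:300],None,fx=1.5,fy=1.5))
E
```

```text
t 13.125 tcp [ 0.5664 -0.0803  0.1515] yang 0.03 q [ 0.06  0.74 -0.    1.83  0.    0.57  0.09] F [-0.6  0.3  0.2] w 0.0854 grip 0.0
inc [-231.8 -103.6    0.9] turn -1.265
```

View pics/s6.png

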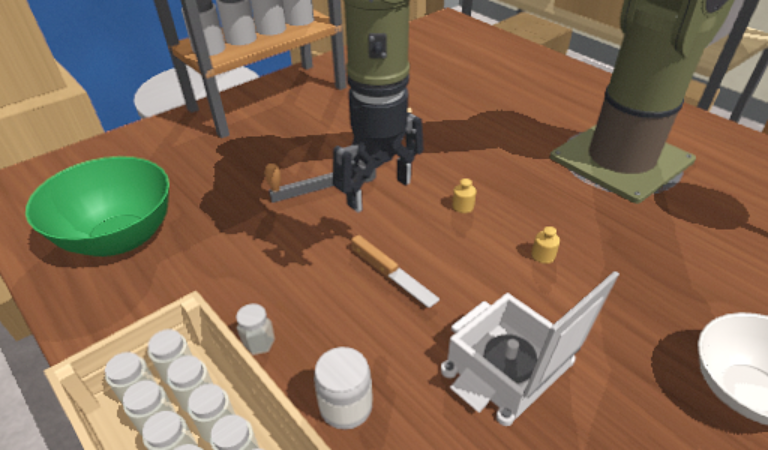

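The cover stands open and the spatula lies flat and released. On to the crank.

Emit:
apply_moves(
  increments=[
    [1,-232,-104,0,-1.265],
    [1,-232,-104,0,-1.265],
    [1,-232,-104,0,-1.265],
    [1,-232,-104,0,-1.265],
    [1,-232,-104,0,-1.265],
    [1,-232,-104,0,-1.265],
    [1,-232,-104,0,-1.265],
    [1,-232,-104,0,-1.265],
    [1,-232,-104,0,-1.265],
    [1,-232,-104,0,-1.265],
  ],
)

```text
t: 14.42
tcp_pos: [0.4666, -0.3146, 0.1474]
tool_rot: [0.138, 0.99, 0.0, -0.0]
force: [0.2, -0.0, -0.4]
gripper_width: 0.0853
grip_force: 0.0
```

```bash
python3 - <<'E'
from h import *
inc((.4697,-.3151,.02),1.295)
f=grab_frame('wrist');im=f['frame'].copy()
a=-.276;o=np.array([.4697,-.3151])
for x,z in((-.0485,.03),(0,.024),(.1295,.078)):
    p=proj(f,[[o[0]+x*np.cos(a),o[1]+x*np.sin(a),z]])[0];print(p)
    cv2.circle(im,tuple(int(v) for v in p),3,(0,0,255),1)
cv2.imwrite('pics/w7.png',im)
E
```

```text
t 14.425 tcp [ 0.4666 -0.3146  0.1474] yang 1.294 q [ 0.76  0.77 -0.42  1.83  0.49  0.65  1.34] F [ 0.2 -0.  -0.4] w 0.0853 grip 0.0
inc [ -3.2   0.4 127.4] turn -0.001
[256.98531211 139.96238193]
[256.97331159 190.30093674]
[257.10559585 342.84518815]
```

View pics/w7.png

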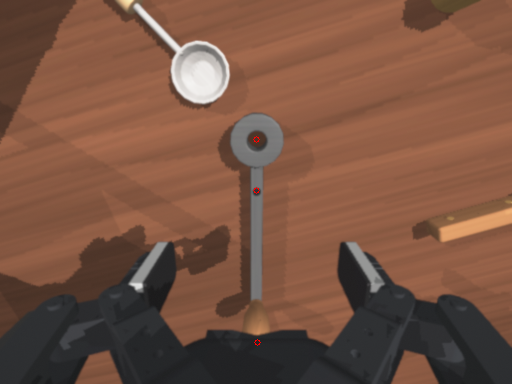

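```bash
python3 - <<'E'
from h import *
f=grab_frame('wrist');s=get_state();R=np.array(f['R']);c=-R.T@np.array(f['t'])
print('cam in tool',Rn.from_quat(s['tool_rot']).as_matrix().T@(c-s['tcp_pos']))
inc((.4697,-.3151,.0165),1.295)
E
```

```text
cam in tool [ 0.0779073  -0.00018463 -0.13204965]
t 14.525 tcp [ 0.4667 -0.3147  0.1477] yang 1.295 q [ 0.76  0.77 -0.42  1.83  0.49  0.65  1.34] F [-0.5 -0.1 -0.2] w 0.0852 grip 0.0
inc [ -3.    0.4 131.2] turn -0.0
```

The dimple is at (257,190), exactly where predicted. Grasping the crank.

Emit:
apply_moves(
  increments=[
    [1,-3,0,50,0],
    [1,-3,0,100,0],
    [1,-3,0,125,0],
    [1,-3,0,131,0],
    [1,-3,0,131,0],
    [0,-3,0,131,0],
    [0,-3,0,131,0],
    [0,-3,0,131,0],
    [0,-3,0,131,0],
    [0,-3,0,131,0],
    [0,-3,0,131,0],
    [0,-3,0,131,0],
  ],
  force=100,
)

```text
t: 16.02
tcp_pos: [0.4697, -0.3157, 0.0173]
tool_rot: [0.138, 0.99, -0.0, 0.0]
force: [-1.2, 0.4, 5.2]
gripper_width: 0.0096
grip_force: 98.3
```

```bash
python3 -c "
from h import *
inc((.4697,-.3151,.15),1.295)"
```

```text
t 16.025 tcp [ 0.4697 -0.3157  0.0173] yang 1.295 q [ 0.67  0.97 -0.27  1.87  0.62  0.38  1.22] F [-1.2  0.4  5.2] w 0.0096 grip 98.3
inc [ 1.000e-01  6.000e-01 -1.327e+02] turn -0.0
```

Emit:
apply_moves(
  increments=[
    [0,0,0,-25,0],
    [0,0,0,-60,0],
    [0,0,0,-100,0],
    [0,0,0,-133,0],
    [0,0,0,-133,0],
    [0,0,0,-133,0],
    [0,0,0,-133,0],
  ],
)

```text
t: 16.9
tcp_pos: [0.4683, -0.3152, 0.1479]
tool_rot: [0.137, 0.991, 0.001, -0.002]
force: [-0.7, 0.0, -6.1]
gripper_width: 0.0093
grip_force: 98.6
```

```bash
python3 -c "
from h import *
inc((.557,.135,.15),.031)
inc((.557,.06,.15),.031)"
```

```text
t 16.9 tcp [ 0.4683 -0.3152  0.1479] yang 1.295 q [ 0.76  0.77 -0.43  1.83  0.49  0.66  1.34] F [-0.7  0.  -6.1] w 0.0093 grip 98.6
inc [ 37.1 457.3  -1.6] turn 1.264
t 16.9 tcp [ 0.4683 -0.3152  0.1479] yang 1.295 q [ 0.76  0.77 -0.43  1.83  0.49  0.66  1.34] F [-0.7  0.  -6.1] w 0.0093 grip 98.6
inc [ 16.7 385.1  -1.8] turn 1.264
```

Emit:
apply_moves(
  increments=[
    [0,1,20,-2,0.06],
    [0,3,60,-2,0.18],
    [0,5,100,-2,0.32],
    [0,7,145,-2,0.46],
    [0,9,190,-2,0.6],
    [0,11,235,-2,0.75],
    [0,13,280,-2,0.9],
    [0,15,320,-2,1.04],
    [0,16,355,-2,1.17],
    [0,17,377,-2,1.24],
    [0,17,385,-2,1.264],
    [0,17,385,-2,1.264],
    [0,17,385,-2,1.264],
  ],
)

```text
t: 18.52
tcp_pos: [0.5575, 0.0574, 0.1515]
tool_rot: [0.697, 0.717, -0.001, 0.0]
force: [-1.2, -0.1, -5.6]
gripper_width: 0.0096
grip_force: 98.5
```

```bash
python3 - <<'E'
from h import *
inc((.557,.135,.111),.031)
f=grab_frame('wrist');im=f['frame'].copy();S=grab_frame('scene')['frame']
s=get_state();p=np.array(s['tcp_pos']);a=-1.54;d=np.array([np.cos(a),np.sin(a),0])
for q,c in((p-.0485*d+[0,0,.03-.0173],(0,0,255)),((.5555,.1835,.052),(0,255,0)),(p-.0485*d+[0,0,-.0173],(255,0,0))):
    u=proj(f,[q])[0];print(u);cv2.circle(im,tuple(int(v) for v in u),3,c,1)
cv2.imwrite('pics/w8.png',np.hstack([im[:,60:460],cv2.resize(S[60:252,210:410],(400,384))]))
E
```

```text
t 18.525 tcp [0.5575 0.0574 0.1515] yang 0.029 q [-0.2   0.73  0.02  1.85 -0.02  0.56 -0.14] F [-1.2 -0.1 -5.6] w 0.0096 grip 98.5
inc [77.6  1.8 40.4] turn -0.002
[257.42918709 170.5927968 ]
[259.08236773  32.40941538]
[257.25093585 157.39722353]
```

View pics/w8.png

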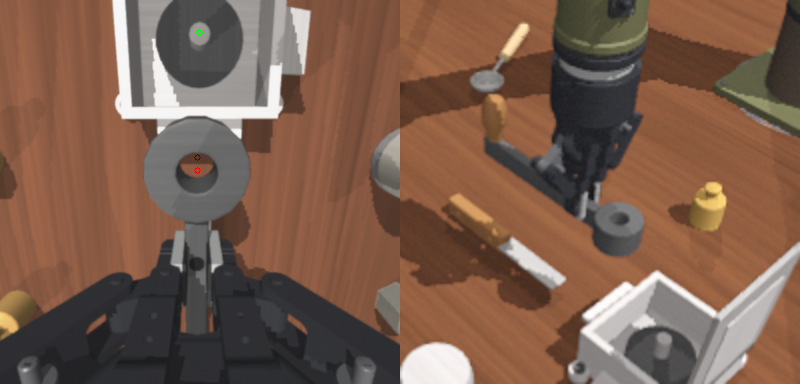

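The spindle at (200,33) and the hub at (196,170) in the left panel match the predictions, and the crank is level. Final approach.

Emit:
apply_moves(
  increments=[
    [0,12,1,0,0],
    [0,30,1,0,0],
    [0,50,2,0,0],
    [0,68,2,0,0],
    [0,78,2,5,0],
    [0,78,2,15,0],
    [0,78,2,26,0],
    [0,78,2,35,0],
    [0,78,2,40,0],
    [0,78,2,40,0],
    [0,78,2,40,0],
    [0,78,2,40,0],
    [0,78,2,40,0],
  ],
)

```text
t: 20.25
tcp_pos: [0.5578, 0.1375, 0.112]
tool_rot: [0.696, 0.718, 0.0, 0.0]
force: [0.5, -0.1, -5.8]
gripper_width: 0.0095
grip_force: 98.6
```

```bash
python3 - <<'E'
from h import *
inc((.557,.135,.111),.031)
f=grab_frame('wrist');im=f['frame'];S=grab_frame('scene')['frame']
cv2.imwrite('pics/w9.png',np.hstack([im[:,60:460],cv2.resize(S[100:292,230:430],(400,384))]))
E
```

```text
t 20.25 tcp [0.5578 0.1375 0.112 ] yang 0.031 q [-0.34  0.81  0.03  1.83 -0.04  0.5  -0.25] F [ 0.5 -0.1 -5.8] w 0.0095 grip 98.6
inc [-2.5 -0.8  1. ] turn 0.0
```

View pics/w9.png

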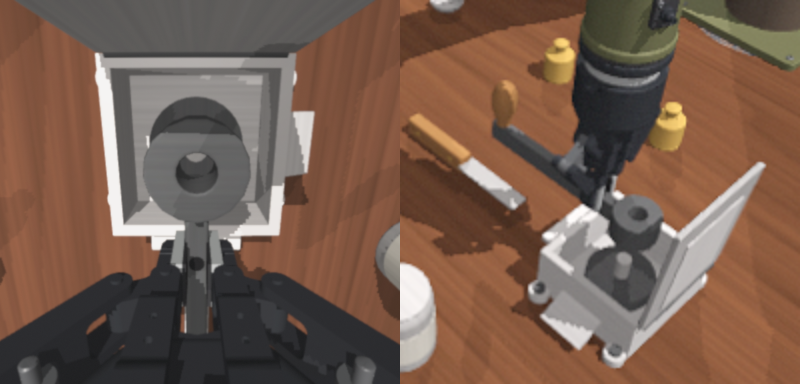

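The hub is above the spindle, clear of the mill and cover. I'll make a small correction, let it settle, and hand in.

Emit:
apply_moves(
  increments=[
    [0,-2,-1,0,0],
    [0,-2,-1,0,0],
    [0,-2,-1,0,0],
    [0,-2,-1,0,0],
    [0,-2,-1,0,0],
  ],
)

```text
t: 20.98
tcp_pos: [0.5567, 0.1355, 0.1118]
tool_rot: [0.696, 0.718, 0.0, -0.0]
force: [-0.6, 0.1, -5.4]
gripper_width: 0.0094
grip_force: 98.6
```

```bash
python3 -c "
from h import *
inc((.557,.135,.111),.031)
print(sign_off())"
```

```text
t 20.975 tcp [0.5567 0.1355 0.1118] yang 0.031 q [-0.34  0.81  0.03  1.84 -0.04  0.5  -0.25] F [-0.6  0.1 -5.4] w 0.0094 grip 98.6
inc [-0.5  0.3  0.8] turn 0.0
the job is handed in; nothing more can be done
None
```

I handed the job in at about 21 s: the cover stands upright, the spatula is back on the bench, and the crank is held level with its hub about 4 cm above the spindle; the sign-off returned no verdict.

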